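# Snap the sample box lid shut all round

## Robot

A 7-joint arm with a two-finger parallel gripper is mounted at the origin on the work surface. World frame = base frame: x ahead of the robot, y to its left, z up, the work surface at z = 0. Lengths are in mm, angles in degrees, forces in N, time in s.
With the tool pointing down it reaches from about 400 to 925 mm from the base axis. Payload 4.1 kg.
Tool frame: the origin (TCP) lies midway between the tips of the shut fingers; the grasp point (between the pads) lies 19 mm behind it; z points along the fingers, y is the line along which they close (so a half turn about z gives the same grasp; the last joint's range is limited). The gripper opens to 85 mm and grips with 20 to 120 N. Pads are 22 mm wide; open, the fingers measure 114 mm over their backs; the gripper's body (76 mm by 85 mm) begins 54 mm behind the grasp point. The pads swing forward as they close: fully open they stand 13 mm farther back than shut.
Start: joints at [-5.672, 22.827, 2.584, 88.041, -1.071, 69.15, -2.905], TCP at [650.034, 0.031, 231.347] pointing down, gripper open.
Joint ranges: [-161.44, 161.44], [-28.35, 127.94], [-78.24, 83.42], [0, 140.83], [-78.03, 258.03], [13.02, 114.36], [-168.23, 168.23]. Speed limits (degrees/s): [147.25, 147.25, 180, 180, 180, 180, 180].

## Interface

Orientations are given as [roll, pitch, yaw] about the fixed x, y, z axes, in that order (R = Rz(yaw) Ry(pitch) Rx(roll)).
In Python, from bench import bot gives the robot as it stands. The module is installed in compiled form; this text tells all that it offers.
- The arm moves only by the tool jog_arm, never from a script. Its argument "motion" is a list of rows, each a list of 6 numbers: the shift along the tool's x, y, z as a fraction of full scale, then the turn, a rotation vector about the tool's x, y, z as a fraction of full scale. A call has 1 to 5 rows; each row is the pose to reach, as a shift and turn from the pose commanded when the call began, along the tool's axes at that moment; what a row does not reach only later rows make up. Full scale, the value 1, is 0.6 m for a shift and 90 degrees for a turn. A row lasts 1/12 s, in which the tool goes at most 41.7 mm and 7.16 degrees, less where a joint would pass 70% of its speed; a pose out of reach is approached as far as the arm can. A call with a number of a shift or a turn outside -1 to 1 is refused whole. A call with a gripper value outside its range is refused whole. "grip" is the finger opening in mm, from 0 to 85.4, set as the call begins (left out, the last holds). The fingers move at their own pace and stop on an object; "force" is the grip in N (left out, the last holds). Time passes only in rows, so rows that repeat a pose let the fingers close. It gives the time, the measured TCP pose, the force, the opening and the grip force at its end, in the units of the state.
- bot.read_state(): the state, without advancing time (a new reading comes with each control period).
- bot.read_camera(name): name is "scene" or "side" or "wrist"; returns a dict with "img" (480x640x3 uint8, red, green, blue), "fovy" (degrees; the focal length in pixels is half the picture's height over the tangent of half this angle, whatever the lens; pixels are square), "cx", "cy" (the principal point, pixels), "k1" (the pictures are not rectified: a ray, as slopes to the right and down, at radius r is drawn at 1 + k1 r^2 times it, then the intrinsics apply), "extrinsics" (4x4, takes a point from camera to world coordinates); the wrist camera has in their place "mount" (4x4, takes a point from camera to tool coordinates, whose origin is the TCP and whose axes are the flange's). Camera axes: x right, y down, z forward; pixel columns grow to the right and rows downward; lengths in mm; the calibration is good to about 2 mm. A picture is of the moment at which its call begins: read the wrist's pose just before it. There is no depth.
- bot.hand_in(): hands the job in; it is judged then, once.
The state is a dict: "t": time; "joint_positions": joint angles; "joint_velocities": joint speeds; "joint_torque": joint torques, N m; "tool_pos": TCP position; "tcp_rot": TCP orientation; "wrist_force": force on the tool from outside, world axes, zero at the start; "wrist_torque": the same for the moment, N m; "width": opening from 0.0 (shut) to 1.0 (fully open); "finger_force": force on a finger pad.
Only numpy, scipy, OpenCV 4.12 (cv2) and the standard library are available. Lean on these libraries where they do the work, as an engineer would, in place of code of your own. Each camera call takes 0.05 s, during which the arm holds its last target. There are 200 camera calls.

## Task

The green lid rim of the white sample box is not clipped down yet. With the fingertips, press down around the rim, section by section at the white thumb marks, until all four corner sections have clicked shut, flush with the clear window. Press gently, do not lift, tip or shove the box, leave the glassware and stoppers around it where they stand, and finish clear of everything.

Things in the scene. Friction and masses are not known exactly. Their poses are not given: they have to be found in the camera images.
- box: white sample box, loose, filled, about 1.1 kg, 115 (x) by 160 (y) mm over the lid. Origin: centre of its underside, z up. Mid-lid is a rigid clear window, 60 by 105 mm, top 66 mm above the origin. Round it runs the green rim, 26 mm wide, 8 thick, in four separate L-shaped corner sections. A section that is up has its top 72 mm above the origin; shut it is flush with the window, 66 mm.
- clip_a (a joint): how far the rim section at the box's -x, +y corner is pressed down, in m: 0 = up, unclipped; 0.006 = snapped shut. It resists a push with 8 to 9 N at first, and past half-way (0.003) snaps down by itself and stays shut. Up at the start.
- clip_a_pad (a point): the white 18 mm round thumb mark on top of that section, at (-44, 66.5) mm in the box's x, y: the point to press, straight down. It moves down with the section.
- clip_b (a joint): how far the rim section at the box's -x, -y corner is pressed down, in m: 0 = up, unclipped; 0.006 = snapped shut. It resists a push with 8 to 9 N at first, and past half-way (0.003) snaps down by itself and stays shut. Up at the start.
- clip_b_pad (a point): the white 18 mm round thumb mark on top of that section, at (-44, -66.5) mm in the box's x, y: the point to press, straight down. It moves down with the section.
- clip_c (a joint): how far the rim section at the box's +x, -y corner is pressed down, in m: 0 = up, unclipped; 0.006 = snapped shut. It resists a push with 8 to 9 N at first, and past half-way (0.003) snaps down by itself and stays shut. Up at the start.
- clip_c_pad (a point): the white 18 mm round thumb mark on top of that section, at (44, -66.5) mm in the box's x, y: the point to press, straight down. It moves down with the section.
- clip_d (a joint): how far the rim section at the box's +x, +y corner is pressed down, in m: 0 = up, unclipped; 0.006 = snapped shut. It resists a push with 8 to 9 N at first, and past half-way (0.003) snaps down by itself and stays shut. Up at the start.
- clip_d_pad (a point): the white 18 mm round thumb mark on top of that section, at (44, 66.5) mm in the box's x, y: the point to press, straight down. It moves down with the section.
- amber_bottle: loose amber glass bottle with black cap, 48 mm across, 95 mm tall; origin at the centre of its underside. To be left alone.
- beaker: loose clear glass beaker, 60 mm across, 75 mm tall; origin at the centre of its underside. To be left alone.
- stopper: loose white plastic stopper, 38 mm across, 42 mm tall; origin at the centre of its underside. To be left alone.
- vial: loose small glass vial with blue cap, 24 mm across, 45 mm tall; origin at the centre of its underside. To be left alone.
- cylinder_glass: loose tall clear glass cylinder, 48 mm across, 190 mm tall; origin at the centre of its underside. To be left alone.
- flask: loose conical glass flask, 84 mm across at the foot, 123 mm tall; origin at the centre of its underside. To be left alone.
- wash_bottle: loose white plastic bottle with red cap, 64 mm across, 130 mm tall; origin at the centre of its underside. To be left alone.
There are look-alikes about, which are no part of the job. What is shaped like the box but purple is not meant.

How it is judged (in metres and radians):
At the end, for the whole second after the job is handed in: All four rim sections are pressed at least 5 of their 6 mm and stay there; the box stands flat and still on the bench, within 30 mm of where it was, and every bystander within 25 mm of where it was (value of joint each of clip_a, clip_b, clip_c, clip_d above 0.005 m and height (world z) of box below 0.006 m and angle between box's own z axis and vertical below 0.05 rad and distance of box from where it was at the start of the episode below 0.03 m and linear speed of box below 0.01 m/s and distance of each of amber_bottle, beaker, stopper, vial, cylinder_glass, flask, wash_bottle from where it was at the start of the episode below 0.025 m); the robot touches nothing.
It fails at once if the box is lifted more than 10 mm or tipped by more than 0.15 rad (height (world z) of box above 0.01 m or angle between box's own z axis and vertical above 0.15 rad).
It fails at once if the box is shoved more than 30 mm (distance of box from where it was at the start of the episode above 0.03 m).
It fails at once if the box or lid is pressed with more than 60 N (contact force between box and the arm above 60 N or contact force between box and the fingers above 60 N).
It fails at once if a bystander is moved more than 25 mm, lifted or tipped over (distance of any of amber_bottle, beaker, stopper, vial, cylinder_glass, flask, wash_bottle from where it was at the start of the episode above 0.025 m or angle between any of amber_bottle, beaker, stopper, vial, cylinder_glass, flask, wash_bottle's own z axis and vertical above 0.4 rad).
It also fails if it takes over 38 s, if anything falls off the work surface, if the arm or the gripper's body presses on something with over 40 N, if the wrist force passes 120 N, or if a joint passes its speed limit or range.

## Working session

There is one attempt and no reset: what is moved stays moved. The work goes in short steps, Python scripts to look and compute and a tool call to move; the robot and the scene stay as the last step left them, time stands still between calls to the robot, and variables do not carry over. Pictures are saved under pics/ and viewed, at most 10 in all, crops included, and the job is handed in when it is done.

Besides the shell and the picture viewer there is one more tool, called after ">>>" as name(argument=value, ...) on one line, values as JSON. jog_arm: Moves the arm, as the interface text tells. Shift numbers are shares of 0.6 m and turn numbers shares of 90 degrees, none past 1 either way. Its arguments: {"type":"object","properties":{"motion":{"type":"array"},"grip":{"type":"number"},"force":{"type":"number"}},"required":["motion"]}

```bash
mkdir -p pics
python3 - <<'E'
from bench import bot
import cv2
s=bot.read_state();print(s)
for n in ("scene","side","wrist"):
    c=bot.read_camera(n);cv2.imwrite(f"pics/{n}0.png",c["img"][:,:,::-1])
    print(n,{k:v for k,v in c.items() if k!="img"})
E
```

```text
{'t': 0.0, 'joint_positions': array([-5.67161076, 22.87129958,  2.58026466, 88.1153584 , -1.07155765,
       69.14940171, -2.90481347]), 'joint_velocities': array([ 0.01933251,  0.00148643, -0.02163947, -0.05818432, -0.0661332 ,
       -0.08052738, -0.00508896]), 'joint_torque': array([-9.65094187e-04, -4.75129580e+01,  1.36406265e+00, -2.54227209e+01,
        1.14684159e-02,  9.53188282e-03,  3.56541250e-05]), 'tool_pos': array([6.49358573e+02, 1.38509637e-02, 2.30261266e+02]), 'tcp_rot': array([-1.79888349e+02,  7.60322413e-03,  9.00057592e+01]), 'wrist_force': array([ 0.56787405, -0.53601299, -0.75447589]), 'wrist_torque': array([0.02814464, 0.01423909, 0.03282622]), 'finger_force': 0.0, 'width': 1.0008308051547001}
scene {'fovy': 43.548406798294366, 'cx': 323.6702910056197, 'cy': 231.42040691110097, 'k1': 0.0546500802458387, 'extrinsics': array([[-5.67423623e-01,  5.10689356e-01, -6.45930967e-01,
         1.35115110e+03],
       [ 8.23331720e-01,  3.63748578e-01, -4.35674019e-01,
         5.89498982e+02],
       [ 1.24623864e-02, -7.79027184e-01, -6.26866282e-01,
         9.71704
[... 327 characters left out ...]
01,  5.88920604e-01, -5.30987369e-01,
         7.10894714e+02],
       [ 4.97632703e-03, -6.66779524e-01, -7.45238420e-01,
         1.09695306e+03],
       [ 0.00000000e+00,  0.00000000e+00,  0.00000000e+00,
         1.00000000e+00]])}
wrist {'fovy': 65.32806181236694, 'cx': 324.97498552981483, 'cy': 245.9831449333854, 'k1': -0.009943224592200225, 'mount': array([[ 1.23854375e-03, -9.65161019e-01, -2.61653728e-01,
         6.76466941e+01],
       [ 9.99999080e-01,  1.05069334e-03,  8.57829736e-04,
        -4.04068138e-02],
       [-5.53025992e-04, -2.61654550e-01,  9.65161432e-01,
        -1.42554115e+02],
       [ 0.00000000e+00,  0.00000000e+00,  0.00000000e+00,
         1.00000000e+00]])}
```

View pics/scene0.png

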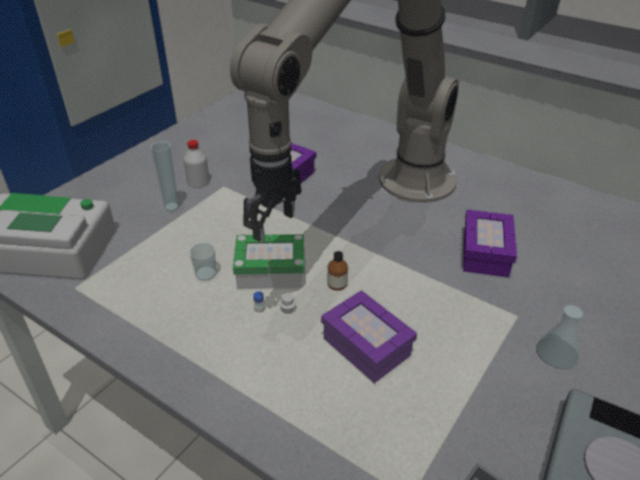

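View pics/wrist0.png

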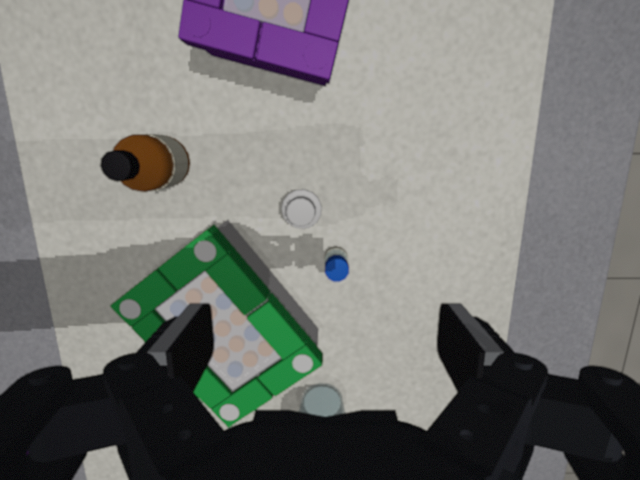

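The wrist picture shows the green box with its four thumb marks at about (205,250), (130,309), (302,363) and (229,412). The stopper is at (300,208), the vial at (337,265), the amber bottle at (145,163) and the beaker at (322,400). I'll cast rays through the marks onto z=72.

```bash
cat > h.py <<'E'
import numpy as np, cv2
from bench import bot
from scipy.spatial.transform import Rotation as R
def cam(n):
    s=bot.read_state(); c=bot.read_camera(n)
    if n=="wrist":
        T=np.eye(4);T[:3,:3]=R.from_euler("xyz",s["tcp_rot"],degrees=True).as_matrix();T[:3,3]=s["tool_pos"]
        c["extrinsics"]=T@c["mount"]
    return s,c
def cast(c,px,z):
    f=240/np.tan(np.radians(c["fovy"]/2)); K=np.array([[f,0,c["cx"]],[0,f,c["cy"]],[0,0,1]])
    u=cv2.undistortPoints(np.float64(px).reshape(-1,1,2),K,np.array([c["k1"],0,0,0.]))[:,0]
    E=c["extrinsics"]; d=np.c_[u,np.ones(len(u))]@E[:3,:3].T; o=E[:3,3]
    return o+d*((z-o[2])/d[:,2])[:,None]
def marks(img):
    h=cv2.cvtColor(img,cv2.COLOR_RGB2HSV)
    g=cv2.inRange(h,(50,120,40),(75,255,255))
    cs,hi=cv2.findContours(g,cv2.RETR_CCOMP,cv2.CHAIN_APPROX_NONE)
    out=[]
    for k,q in enumerate(cs):
        if hi[0][k][3]<0: continue
        a=cv2.contourArea(q)
        if 40<a<2000:
            (x,y),(w,hh),_=cv2.minAreaRect(q)
            if max(w,hh)/min(w,hh)<2: 
                m=cv2.moments(q);out.append((m["m10"]/a,m["m01"]/a,a))
    return np.array(out)
E
python3 - <<'E'
from h import *
for n in("wrist","scene","side"):
    s,c=cam(n);m=marks(c["img"])
    if not len(m): print(n,"none");continue
    P=cast(c,m[:,:2],72)
    print(n);print(np.c_[m,P].round(1))
    if len(P)==4: print(np.linalg.norm(P[:,None]-P[None],axis=2).round(1), P.mean(0).round(1))
E
```

```text
wrist
[[ 228.9  411.7  326.   558.5 -177.3   72. ]
 [ 302.   363.   365.   628.7 -124.6   72. ]
 [ 129.5  308.7  400.   478.3  -71.2   72. ]
 [ 204.6  250.8  459.   548.7  -18.3   72. ]]
[[  0.   87.8 133.  159.3]
 [ 87.8   0.  159.6 133. ]
 [133.  159.6   0.   88. ]
 [159.3 133.   88.    0. ]] [553.5 -97.9  72. ]
scene none
side none
```

View pics/side0.png

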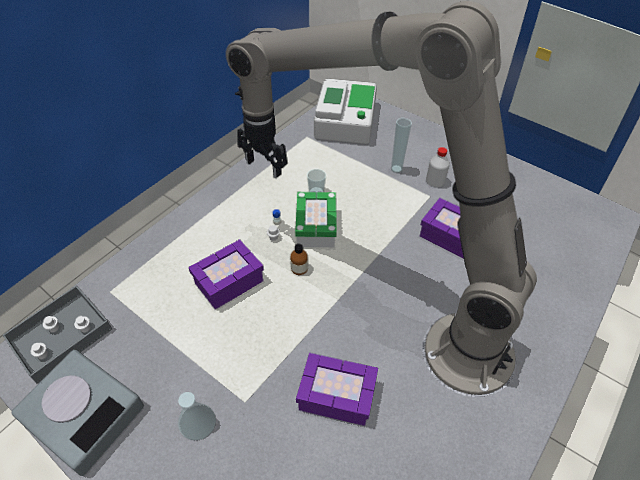

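The mark distances come out at 88.0, 133.0 and 159.5 mm, which match the given sizes exactly. Box centre is about (553, -98). I'll shut the fingers and go above the first mark at (548.7, -18.3).

>>> jog_arm(motion=[[-0.0305, -0.169, 0, 0, 0, 0], [-0.0305, -0.169, 0, 0, 0, 0], [-0.0305, -0.169, 0, 0, 0, 0], [-0.0305, -0.169, 0.06, 0, 0, 0], [-0.0305, -0.169, 0.12, 0, 0, 0]], grip=0)

```text
t: 0.72
tool_pos: [549.8, -18.8, 161.4]
tcp_rot: [179.6, -0.0, 90.0]
wrist_force: [0.7, 0.5, -1.3]
width: 0.296
finger_force: 0.0
```

>>> jog_arm(motion=[[0, 0, 0.05, 0, 0, 0], [0, 0, 0.05, 0, 0, 0], [0, 0, 0.05, 0, 0, 0]])

```text
t: 0.97
tool_pos: [547.6, -18.3, 128.5]
tcp_rot: [-179.8, 0.0, 90.0]
wrist_force: [0.8, -0.1, 0.1]
width: 0.003
finger_force: 0.0
```

Run:
```python
from h import *
s,c=cam("wrist");m=marks(c["img"]);print(s["t"],s["tool_pos"],s["tcp_rot"],s["wrist_force"],s["width"])
print(np.c_[m,cast(c,m[:,:2],72)].round(1) if len(m) else 0)
cv2.imwrite("pics/w1.png",c["img"][:,:,::-1])
a=bot.read_camera("scene")["img"][150:350,150:400];b=bot.read_camera("side")["img"][80:290,180:430]
a=cv2.resize(a,(400,400));b=cv2.resize(b,(400,400));cv2.imwrite("pics/s1.png",np.hstack([a,b])[:,:,::-1])
```

```text
0.9667 [547.58317775 -18.31354466 128.45629992] [-1.79816127e+02  1.20322183e-02  9.00057315e+01] [ 0.77980577 -0.06470584  0.10712025] 0.0026111407943470917
[[327.  269.2 939.5 548.7 -18.1  72. ]]
```

View pics/s1.png

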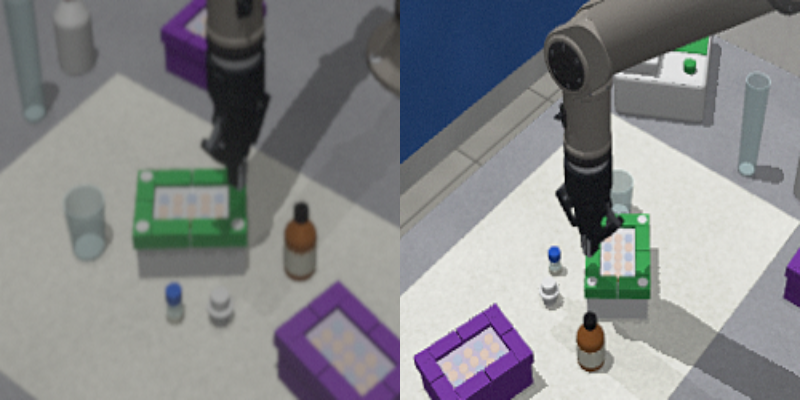

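The picture pair agrees: the shut fingertips stand above the mark at the right of the box on the bottle side. The wrist ray gives the same point from the lower height (548.7, -18.1). I'll descend and press in small steps.

>>> jog_arm(motion=[[0, 0.0015, 0.05, 0, 0, 0], [0, 0.0015, 0.083, 0, 0, 0], [0, 0.0015, 0.083, 0, 0, 0], [0, 0.0015, 0.083, 0, 0, 0]])

```text
t: 1.45
tool_pos: [550.2, -18.3, 80.5]
tcp_rot: [179.9, -0.0, 90.0]
wrist_force: [0.4, -0.1, 0.8]
width: 0.003
finger_force: 0.0
```

>>> jog_arm(motion=[[0, 0, 0.003, 0, 0, 0], [0, 0, 0.006, 0, 0, 0], [0, 0, 0.008, 0, 0, 0], [0, 0, 0.01, 0, 0, 0], [0, 0, 0.01, 0, 0, 0]])

```text
t: 1.87
tool_pos: [549.8, -18.3, 73.9]
tcp_rot: [180.0, -0.0, 90.0]
wrist_force: [-0.3, -0.4, 0.4]
width: -0.006
finger_force: 0.0
```

>>> jog_arm(motion=[[0, 0, 0.002, 0, 0, 0], [0, 0, 0.003, 0, 0, 0], [0, 0, 0.005, 0, 0, 0], [0, 0, 0.006, 0, 0, 0], [0, 0, 0.006, 0, 0, 0]])

```text
t: 2.28
tool_pos: [549.8, -18.3, 70.1]
tcp_rot: [180.0, -0.0, 90.0]
wrist_force: [0.0, -0.3, 1.5]
width: 0.001
finger_force: 0.7
```

>>> jog_arm(motion=[[0, 0, 0.002, 0, 0, 0], [0, 0, 0.003, 0, 0, 0], [0, 0, 0.003, 0, 0, 0]])

```text
t: 2.53
tool_pos: [549.2, -18.2, 67.6]
tcp_rot: [-180.0, 0.0, 90.0]
wrist_force: [-0.5, -0.3, -0.0]
width: 0.002
finger_force: 0.0
```

>>> jog_arm(motion=[[0, 0, 0.002, 0, 0, 0], [0, 0, 0.004, 0, 0, 0], [0, 0, 0.004, 0, 0, 0]])

```text
t: 2.78
tool_pos: [549.6, -18.2, 66.2]
tcp_rot: [-180.0, -0.0, 90.0]
wrist_force: [-2.1, 0.5, 3.9]
width: -0.003
finger_force: 2.1
```

>>> jog_arm(motion=[[0, 0, 0.002, 0, 0, 0], [0, 0, 0.002, 0, 0, 0]])

```text
t: 2.95
tool_pos: [549.6, -18.3, 66.0]
tcp_rot: [-180.0, -0.0, 90.0]
wrist_force: [-4.6, 0.1, 11.9]
width: 0.004
finger_force: 6.0
```

>>> jog_arm(motion=[[0, 0, -0.04, 0, 0, 0], [0, 0, -0.09, 0, 0, 0], [0, 0, -0.09, 0, 0, 0], [0, 0, -0.09, 0, 0, 0]])

```text
t: 3.28
tool_pos: [551.0, -18.3, 120.2]
tcp_rot: [179.8, -0.0, 90.0]
wrist_force: [0.7, 0.4, -1.2]
width: -0.002
finger_force: 0.0
```

Run:
```python
from h import *
s,c=cam("wrist");m=marks(c["img"]);print(s["t"],s["tool_pos"],s["wrist_force"])
print(np.c_[m,cast(c,m[:,:2],66)].round(1) if len(m) else 0)
cv2.imwrite("pics/w2.png",c["img"][:,:,::-1])
```

```text
3.2833 [551.02766982 -18.2658883  120.1773565 ] [ 0.74633251  0.39457914 -1.19854527]
[[320.  270.7 958.  548.7 -18.2  66. ]]
```

View pics/w2.png

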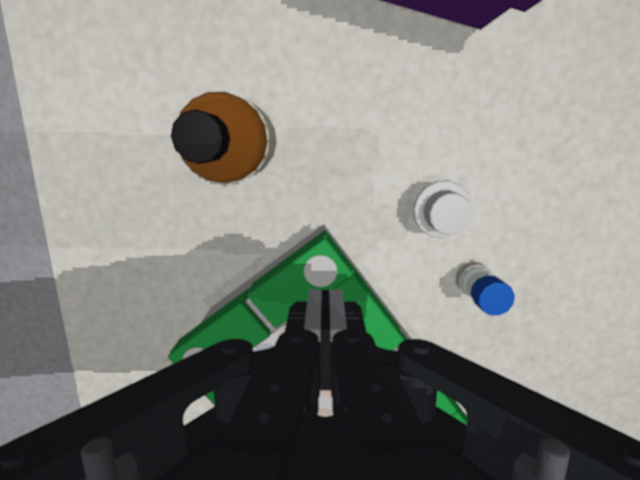

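The picture shows the mark at (320,270), with its section now a step below its neighbour (edge at 260,312), and nothing has shifted. It's shut, so next is the mark at (628.7, -124.6).

>>> jog_arm(motion=[[-0.177, 0.132, 0, 0, 0, 0], [-0.177, 0.132, 0, 0, 0, 0], [-0.177, 0.132, 0, 0, 0, 0], [-0.177, 0.132, 0, 0, 0, 0], [-0.177, 0.132, 0, 0, 0, 0]])

```text
t: 3.75
tool_pos: [628.7, -128.8, 116.6]
tcp_rot: [-179.9, 0.1, 89.7]
wrist_force: [-0.7, 1.0, -0.2]
width: 0.002
finger_force: 0.0
```

>>> jog_arm(motion=[[0, 0, 0.04, 0, 0, 0], [0, 0, 0.07, 0, 0, 0], [0, 0, 0.074, 0, 0, 0], [0, 0, 0.077, 0, 0, 0], [0, 0, 0.077, 0, 0, 0]])

```text
t: 4.17
tool_pos: [627.4, -122.8, 72.2]
tcp_rot: [-179.8, -0.1, 90.1]
wrist_force: [-4.6, 2.1, 4.7]
width: 0.0
finger_force: 1.9
```

>>> jog_arm(motion=[[0, 0, 0.002, 0, 0, 0], [0, 0, 0.004, 0, 0, 0], [0, 0, 0.005, 0, 0, 0], [0, 0, 0.006, 0, 0, 0], [0, 0, 0.006, 0, 0, 0]])

```text
t: 4.58
tool_pos: [629.3, -124.6, 69.2]
tcp_rot: [179.9, 0.0, 90.0]
wrist_force: [-0.6, -0.7, -0.2]
width: 0.001
finger_force: 0.0
```

>>> jog_arm(motion=[[0, 0, 0.002, 0, 0, 0], [0, 0, 0.004, 0, 0, 0], [0, 0, 0.006, 0, 0, 0], [0, 0, 0.007, 0, 0, 0], [0, 0, 0.007, 0, 0, 0]])

```text
t: 5.0
tool_pos: [629.1, -124.8, 66.0]
tcp_rot: [180.0, 0.0, 90.0]
wrist_force: [-2.8, 0.5, 8.8]
width: 0.001
finger_force: 4.6
```

>>> jog_arm(motion=[[0, 0, 0.001, 0, 0, 0], [0, 0, 0.001, 0, 0, 0]])

```text
t: 5.17
tool_pos: [629.1, -124.9, 66.0]
tcp_rot: [180.0, 0.0, 90.0]
wrist_force: [-4.3, 0.8, 11.1]
width: -0.001
finger_force: 6.1
```

>>> jog_arm(motion=[[0, 0, -0.045, 0, 0, 0], [0, 0, -0.09, 0, 0, 0], [0, 0, -0.09, 0, 0, 0]])

```text
t: 5.42
tool_pos: [632.6, -125.6, 123.3]
tcp_rot: [179.4, 0.1, 90.0]
wrist_force: [-0.3, 0.7, 0.6]
width: 0.0
finger_force: 0.0
```

>>> jog_arm(motion=[[-0.088, -0.117, 0, 0, 0, 0], [-0.088, -0.117, 0, 0, 0, 0], [-0.088, -0.117, 0, 0, 0, 0], [-0.088, -0.117, 0, 0, 0, 0], [-0.088, -0.117, 0, 0, 0, 0]])

```text
t: 5.83
tool_pos: [558.5, -177.7, 117.9]
tcp_rot: [180.0, -0.0, 89.9]
wrist_force: [0.6, 0.8, -0.3]
width: -0.002
finger_force: 0.0
```

Run:
```python
from h import *
s,c=cam("wrist");m=marks(c["img"]);print(s["t"],s["tool_pos"],s["wrist_force"])
print(np.c_[m,cast(c,m[:,:2],72)].round(1) if len(m) else 0)
```

```text
5.8333 [ 558.52299463 -177.67913823  117.86614466] [ 0.55096427  0.80238805 -0.29650497]
[[ 461.2  173.7 1184.5  626.4 -123.9   72. ]
 [ 149.7   57.  1541.5  478.   -70.9   72. ]]
```

>>> jog_arm(motion=[[0, 0, 0.04, 0, 0, 0], [0, 0, 0.065, 0, 0, 0], [0, 0, 0.07, 0, 0, 0], [0, 0, 0.073, 0, 0, 0], [0, 0, 0.075, 0, 0, 0]])

```text
t: 6.3
tool_pos: [559.6, -176.6, 73.1]
tcp_rot: [179.9, -0.0, 90.1]
wrist_force: [-0.2, 0.2, 0.5]
width: -0.0
finger_force: 0.0
```

>>> jog_arm(motion=[[0, 0, 0.002, 0, 0, 0], [0, 0, 0.004, 0, 0, 0], [0, 0, 0.006, 0, 0, 0], [0, 0, 0.008, 0, 0, 0], [0, 0, 0.008, 0, 0, 0]])

```text
t: 6.72
tool_pos: [559.0, -177.3, 68.6]
tcp_rot: [179.9, 0.0, 90.0]
wrist_force: [0.4, -0.1, 0.1]
width: 0.004
finger_force: 0.0
```

>>> jog_arm(motion=[[0, 0, 0.002, 0, 0, 0], [0, 0, 0.004, 0, 0, 0], [0, 0, 0.006, 0, 0, 0], [0, 0, 0.006, 0, 0, 0]])

```text
t: 7.05
tool_pos: [558.7, -177.5, 66.0]
tcp_rot: [180.0, -0.0, 90.0]
wrist_force: [-3.6, 0.9, 10.6]
width: 0.006
finger_force: 5.2
```

>>> jog_arm(motion=[[0, 0, -0.045, 0, 0, 0], [0, 0, -0.09, 0, 0, 0], [0, 0, -0.09, 0, 0, 0]])

```text
t: 7.3
tool_pos: [562.1, -178.5, 123.5]
tcp_rot: [179.5, 0.1, 90.0]
wrist_force: [1.3, -0.5, 0.6]
width: -0.005
finger_force: 0.0
```

>>> jog_arm(motion=[[0.177, -0.134, 0, 0, 0, 0], [0.177, -0.134, 0, 0, 0, 0], [0.177, -0.134, 0, 0, 0, 0], [0.177, -0.134, 0, 0, 0, 0], [0.177, -0.134, 0, 0, 0, 0]])

```text
t: 7.72
tool_pos: [476.1, -68.2, 118.1]
tcp_rot: [-179.9, -0.1, 90.3]
wrist_force: [0.3, 0.0, -0.1]
width: -0.002
finger_force: 0.0
```

>>> jog_arm(motion=[[0, 0, 0.04, 0, 0, 0], [0, 0, 0.065, 0, 0, 0], [0, 0, 0.07, 0, 0, 0], [0, 0, 0.073, 0, 0, 0], [0, 0, 0.075, 0, 0, 0]])

```text
t: 8.13
tool_pos: [479.0, -72.0, 73.7]
tcp_rot: [179.9, 0.0, 89.9]
wrist_force: [-0.6, 0.3, 0.8]
width: -0.003
finger_force: 0.0
```

>>> jog_arm(motion=[[0, 0, 0.002, 0, 0, 0], [0, 0, 0.004, 0, 0, 0], [0, 0, 0.006, 0, 0, 0], [0, 0, 0.008, 0, 0, 0], [0, 0, 0.008, 0, 0, 0]])

```text
t: 8.55
tool_pos: [478.5, -71.2, 69.0]
tcp_rot: [179.9, 0.0, 90.0]
wrist_force: [0.1, 0.7, -0.1]
width: 0.003
finger_force: 0.0
```

>>> jog_arm(motion=[[0, 0, 0.002, 0, 0, 0], [0, 0, 0.004, 0, 0, 0], [0, 0, 0.007, 0, 0, 0], [0, 0, 0.007, 0, 0, 0]])

```text
t: 8.88
tool_pos: [478.3, -71.0, 65.9]
tcp_rot: [-180.0, -0.0, 90.0]
wrist_force: [-4.1, 0.5, 15.0]
width: -0.001
finger_force: 7.1
```

>>> jog_arm(motion=[[0, 0, -0.045, 0, 0, 0], [0, 0, -0.11, 0, 0, 0], [0, 0, -0.17, 0, 0, 0], [0, 0, -0.24, 0, 0, 0], [0, 0, -0.3, 0, 0, 0]])

```text
t: 9.3
tool_pos: [478.0, -71.0, 246.8]
tcp_rot: [179.9, -0.0, 90.0]
wrist_force: [1.7, 0.9, -0.3]
width: 0.004
finger_force: 0.0
```

>>> jog_arm(motion=[[0.12, 0.1, -0.05, 0, 0, 0], [0.12, 0.1, -0.05, 0, 0, 0], [0.12, 0.1, -0.05, 0, 0, 0], [0.12, 0.1, -0.05, 0, 0, 0], [0.12, 0.1, -0.05, 0, 0, 0]])

```text
t: 9.72
tool_pos: [538.1, 1.5, 274.1]
tcp_rot: [-180.0, 0.0, 90.1]
wrist_force: [0.1, -0.0, -0.0]
width: 0.004
finger_force: 0.0
```

>>> jog_arm(motion=[[0, 0.15, 0, 0, 0, 0], [0, 0.15, 0, 0, 0, 0], [0, 0.15, 0, 0, 0, 0], [0, 0.15, 0, 0, 0, 0], [0, 0.15, 0, 0, 0, 0]])

```text
t: 10.13
tool_pos: [626.9, -0.6, 273.3]
tcp_rot: [-179.8, 0.1, 89.9]
wrist_force: [-1.2, 0.3, -0.2]
width: 0.001
finger_force: 0.0
```

Run:
```python
from h import *
s,c=cam("wrist");m=marks(c["img"]);print(s["t"],s["tool_pos"],s["wrist_force"])
P=cast(c,m[:,:2],66);print(np.c_[m,P].round(1),P.mean(0))
print(np.linalg.norm(P[:,None]-P[None],axis=2).round(1))
x,y=m[:,:2].mean(0).astype(int);i=c["img"][max(0,y-110):y+110,max(0,x-145):x+145]
b=bot.read_camera("side")["img"][160:290,230:400]
cv2.imwrite("pics/w3.png",np.hstack([cv2.resize(i,(400,450)),cv2.resize(b,(400,450))])[:,:,::-1])
```

```text
10.1333 [626.86684305  -0.63951082 273.34250903] [-1.20150607  0.33487251 -0.2296311 ]
[[177.3 287.3 325.5 478.5 -70.9  66. ]
 [244.3 236.  369.  548.8 -18.1  66. ]] [513.66459342 -44.53773206  66.        ]
[[ 0.  87.9]
 [87.9  0. ]]
```

View pics/w3.png

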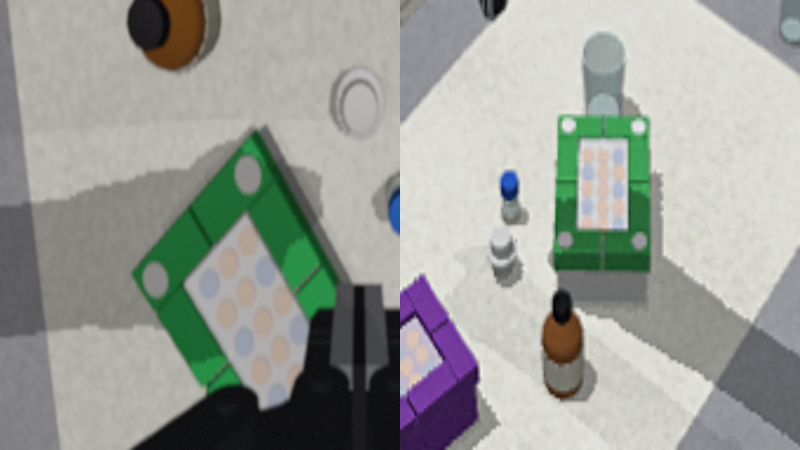

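The two visible marks, at (247,173) and (155,280) in the left crop, lie 87.9 mm apart on z=66 and haven't moved. The side view shows all four sections flush with the window and every bystander still in place. The arm is clear, so I'm handing in.

```bash
python3 -c "
from bench import bot
print(bot.hand_in())"
```

```text
the job is handed in; nothing more can be done
None
```

I pressed all four rim sections down to the shut height (66 mm), left the box and bystanders in place as far as the cameras show, moved the arm clear and handed the job in; no verdict was returned.

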